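# Load the solder reel on the bent-rod stand

## Robot

A 6-joint arm with a two-finger parallel gripper is mounted at the origin on the work surface. World frame = base frame: x ahead of the robot, y to its left, z up, the work surface at z = 0. Lengths are in m, angles in rad, forces in N, time in s.
With the tool pointing down it reaches from about 0.375 to 0.9 m from the base axis. Payload 3.1 kg.
Tool frame: the origin (TCP) lies where the fingers leave the gripper's body, on its centre line; the fingertips stand 73 mm ahead of it and the grasp point (between the pads) lies 54 mm ahead of it; z points along the fingers, y is the line along which they close (so a half turn about z gives the same grasp; the last joint's range is limited). The gripper opens to 85 mm and grips with 20 to 120 N. Pads are 22 mm wide; open, the fingers measure 114 mm over their backs; the gripper's body (76 mm by 85 mm) begins 54 mm behind the grasp point. The pads swing forward as they close: fully open they stand 13 mm farther back than shut.
Start: joints at [-0.178, 0.527, 1.433, -0, 1.181, -0.178], TCP at [0.625, 0, 0.304] pointing down, gripper open.
Joint ranges: [-3.08, 3.08], [-0.75, 2.2], [0.22, 2.44], [-1.43, 4.57], [0, 2.65], [-2.85, 2.85]. Speed limits (rad/s): [2.79, 2.79, 3.14, 3.14, 3.14, 3.14].

## Interface

Orientations are given as a unit quaternion [x, y, z, w].
In Python, from station import manip gives the robot as it stands.
- The arm moves only by the shell command python3 -m crank 'ROWS' [FORCE]. ROWS is JSON, a list of rows, each an object with "dp": the shift along the tool's x, y, z normalised to -1 to 1, where 1 is 50 cm, a list of three; "delta_rot": the turn, a rotation vector about the tool's x, y, z normalised to -1 to 1, where 1 is 2 pi rad, a list of three; "fingers": the opening, from -1 (shut) to 1 (fully open). A call has 1 to 12 rows; each row shifts and turns the commanded pose from where the row before left it, along the tool's axes as they then stand; what a row does not reach is not made up. A row lasts 1/12 s, in which the tool goes at most 41.7 mm and 7.16 degrees, less where a joint would pass 70% of its speed; a pose out of reach is approached as far as the arm can. A call with a number of a shift or a turn outside -1 to 1 is refused whole. A call with a gripper value outside its range is refused whole. The fingers move at their own pace and stop on an object; FORCE is the grip in N (left out, the last holds). Time passes only in rows, so rows that do not move let the fingers close. It gives the time, the measured TCP pose, the force, the opening and the grip force at its end, in the units of the state.
- manip.sense(): the state, without advancing time (a new reading comes with each control period).
- manip.snapshot(name): name is "scene" or "side" or "wrist"; returns (picture, depth): 480x640x3 uint8, red, green, blue; 480x640 float32, m along the optical axis (not along the pixel's ray), 0 where there is no reading.
- manip.camera_model(name): a dict with "fx", "fy", "cx", "cy" (pixels), "origin" and "attitude" of the camera in the world. Camera axes: x right, y up, looking along -z (the intrinsics and any distortion apply to the point x, -y, -z); pixel columns grow to the right and rows downward; lengths in m; the calibration is good to about 2 mm. The wrist camera is an equidistant fisheye: a pixel r from the principal point sees the ray r / f radians off the axis. A picture is of the moment at which its call begins: read the wrist's pose just before it. camera_model takes no time and is no camera call; for the wrist camera it gives the pose at the moment of the call.
- manip.sign_off(): hands the job in; it is judged then, once.
The state is a dict: "t": time; "q": joint angles; "qd": joint speeds; "tau": joint torques, N m; "tcp_pos": TCP position; "tool_rot": TCP orientation; "force": force on the tool from outside, world axes, zero at the start; "ft_torque": the same for the moment, N m; "finger_gap": opening from 0.0 (shut) to 1.0 (fully open); "gripper_force": force on a finger pad.
Only numpy, scipy, OpenCV 4.12 (cv2) and the standard library are available. Lean on these libraries where they do the work, as an engineer would, in place of code of your own. Each camera call takes 0.05 s, during which the arm holds its last target. There are 200 camera calls.

## Task

Load the fresh solder reel, the one standing on its rim with a paper band, on the reel stand: thread it on the open end of the bent rod and slide it round both bends until it sits squarely against the sprung stop washer, then let go and leave it hanging there. It jams if it is not turned to follow the rod, so feel your way, never force it, and leave everything else on the bench where it is.

Things in the scene. Friction and masses are not known exactly. Their poses are not given: they have to be found in the camera images.
- reel: The fresh solder reel: white flanges 54 mm across, 36 mm wide over them, wound nearly full (grip it across its round outside), paper band round the middle, a straight round bore of 13 mm right through, 0.20 to 0.30 kg. Pressed on the rod or stop with over 12 N its thin hub cracks. It stands on its rim with the bore level. Origin at its very centre, midway along the bore; its y axis runs along the bore.
- stand: Reel stand screwed to the bench: plate 90 x 90 x 6 mm, post, clamp block on top (26 x 14 x 26 mm), and held in it a bare steel rod 8 mm thick, its axis level all the way, 140 mm above the bench. Origin under the post, at the plate's underside. From the post's axis the rod runs straight along the stand's -y, then has a dog-leg towards the stand's -x; its shape is told under rod_end.
- rod_end: The rod's open rounded end: origin on its axis at the very tip; its -y points out of the end, so a reel goes on along +y. From the tip: 43 to 83 mm straight, a bend to its +x, 30 mm straight, a bend back, then 74 to 138 mm straight to the post's axis. Bent by hand: each bend turns 65 to 75 degrees over 79 mm of rod (radius about 65 mm); where the bends sit is not measured.
- stop: The sprung stop on the rod near the post: a black washer 25 mm across, 3 mm thick, on a light spring (1 N per mm, 7 mm travel; greased, so it drags another 1.5 N when pushed at 10 mm/s and comes back in about half a second) before a clamped steel collar. Origin on the rod's axis in the face the reel bears on, 27 to 37 mm from the post's axis; its -y points along the rod towards the oncoming reel. The centre of a reel that touches it lies 18 mm from that face.
- big_reel: A big reel of wire, 80 mm across and 46 mm high, lying flat with its hole up; leave it alone. Origin at its centre.
- small_reel: A small grey reel, 48 mm across and 22 mm high, lying flat; leave it alone. Origin at its centre.
- pcb: A green circuit board, 85 x 130 mm, up to 12 mm high with its parts, lying flat; leave it alone. Origin under its centre.
- tip_cleaner: A black pot with a brass-wool dome for cleaning iron tips, 72 mm across and 56 mm high; leave it alone. Origin under its centre.
- flux: A small brown bottle with a white cap, 34 mm across and 70 mm high; leave it alone. Origin under its centre.
- screwdriver: A blue-handled screwdriver 170 mm long, lying down; leave it alone. Origin at mid length, underneath.
There are look-alikes about, which are no part of the job. What is shaped like the reel but purple or red is not meant.

How it is judged:
By the outcome, as a careful person would: the job done as asked, in the order asked, and still so for the second after the job is handed in, with the robot touching nothing.
It also fails if it takes over 72 s, if anything falls off the work surface, if the arm or the gripper's body presses on something with over 40 N, if the wrist force passes 120 N, or if a joint passes its speed limit or range.

## Working session

There is one attempt and no reset: what is moved stays moved. The work goes in short steps, Python scripts to look and compute and a shell command to move; the robot and the scene stay as the last step left them, time stands still between calls to the robot, and variables do not carry over. Pictures are saved under pics/ and viewed, at most 10 in all, crops included, and the job is handed in when it is done.

```bash
mkdir -p pics; ls
python3 - <<'E'
from station import manip
import cv2,numpy as np
for n in("scene","side"):
    p,d=manip.snapshot(n); cv2.imwrite(f"pics/{n}0.png",p[:,:,::-1]); np.savez(f"pics/{n}0.npz",p=p,d=d)
    print(n,manip.camera_model(n))
print(manip.sense()); print(manip.camera_model("wrist"))
E
```

```text
pics
scene {'fx': 460.26634127340134, 'fy': 460.26634127340134, 'cx': 317.38726399939753, 'cy': 239.25571707510454, 'origin': array([0.90335808, 0.48698392, 0.75314003]), 'attitude': array([0.1238332 , 0.3794893 , 0.87965522, 0.25857281])}
side {'fx': 500.1193871775938, 'fy': 500.1193871775938, 'cx': 320.1124749553142, 'cy': 234.92825563781406, 'origin': array([ 0.21162889, -0.84988604,  0.73574859]), 'attitude': array([ 0.43233833, -0.07562705, -0.1818533 ,  0.87993948])}
{'t': 0.1, 'q': array([-1.78498678e-01,  5.28387531e-01,  1.43376379e+00, -1.22205339e-05,
        1.18138656e+00, -1.78496986e-01]), 'qd': array([-0.00064336, -0.00255249, -0.00100573,  0.00102963, -0.00059483,
       -0.00054857]), 'tau': array([ 4.33945943e-04, -4.43301880e+01, -1.78587180e+01, -2.04061280e-04,
        3.88642526e-03,  1.10165692e-05]), 'tcp_pos': array([6.24504858e-01, 1.17048759e-04, 3.03025825e-01]), 'tool_rot': array([ 7.07105401e-01,  7.07107493e-01, -5.59346974e-04, -7.95702187e-04]), 'force': array([-0.04657802, -0.17132216, -0.48670522]), 'ft_torque': array([-0.01515639, -0.05566338, -0.04405076]), 'gripper_force': 0.0, 'finger_gap': 1.0006522079552325}
{'fx': 371.64829954431775, 'fy': 371.64829954431775, 'cx': 317.9221351974479, 'cy': 235.75604933044045, 'origin': array([0.62436666, 0.07501983, 0.37394067]), 'attitude': array([-1.49142278e-01,  5.19713201e-04, -2.74821538e-04,  9.88815572e-01])}
```

View pics/scene0.png

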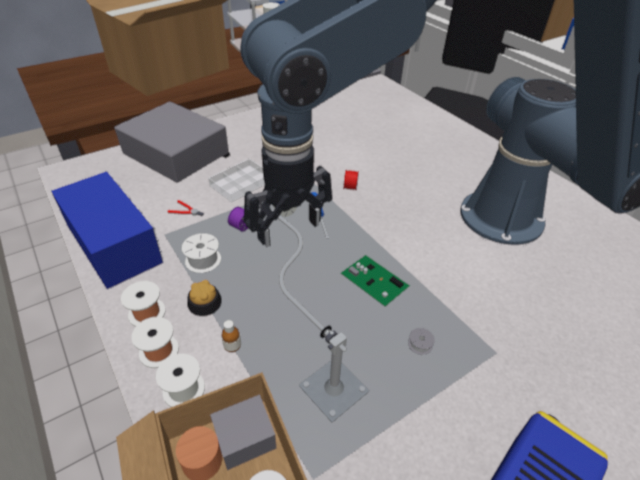

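View pics/side0.png

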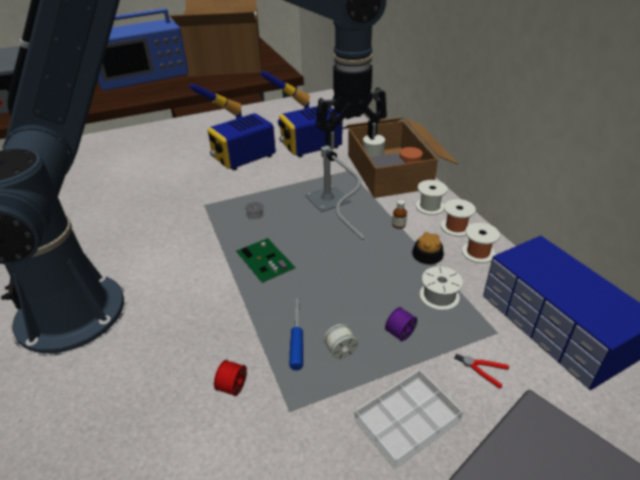

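Scene view: the rod runs from the clamp at (333,338) round to about (275,215); the gripper hides the reel. Side view candidates: white reel with band (341,341), purple (401,323), red (231,377). The white one standing on its rim fits; the others are the wrong colour, and the white reels at (441,287) and (432,196) lie flat. I'll confirm with a crop.

```bash
cat > h.py <<'E'
import numpy as np,cv2
from scipy.spatial.transform import Rotation as R
from station import manip
def cam(n): 
    c=manip.camera_model(n); return c
def ray(c,u,v,fish=False):
    x=(np.asarray(u,float)-c['cx'])/c['fx']; y=(np.asarray(v,float)-c['cy'])/c['fy']
    if fish:
        r=np.hypot(x,y)+1e-12; d=np.stack([np.sin(r)*x/r,-np.sin(r)*y/r,-np.cos(r)],-1)
    else: d=np.stack([x,-y,-np.ones_like(x)],-1)
    return R.from_quat(c['attitude']).apply(d.reshape(-1,3))
def plane(c,u,v,z,fish=False):
    d=ray(c,u,v,fish); o=c['origin']; return o+d*((z-o[2])/d[:,2])[:,None]
def cloud(c,dep,u,v):
    d=ray(c,u,v); return c['origin']+d*dep[v,u][:,None]
E
python3 - <<'E'
from h import *
s=np.load('pics/side0.npz');k=np.load('pics/scene0.npz')
a=cv2.resize(s['p'][300:380,300:380],(400,400),interpolation=cv2.INTER_CUBIC)
b=cv2.resize(s['p'][140:250,310:390],(291,400),interpolation=cv2.INTER_CUBIC)
cv2.imwrite('pics/crop1.png',np.hstack([a,b])[:,:,::-1])
c=cam('side')
v,u=np.mgrid[300:380,300:380].reshape(2,-1)
P=cloud(c,s['d'],u,v); m=(P[:,2]>0.01)&(s['d'][v,u]>0)
# reel-ish
col=s['p'][v,u].astype(int); w=m&(col.min(1)>120)
Q=P[w]; print(len(Q),Q.min(0),Q.max(0),np.median(Q,0))
top=Q[Q[:,2]>0.045]; print('top',top.mean(0),len(top))
# rod cloud by depth, both cams
for n,z in(('side',s),('scene',k)):
    c=cam(n); v,u=np.mgrid[0:480,0:640].reshape(2,-1); P=cloud(c,z['d'],u,v)
    m=(abs(P[:,2]-0.14)<0.012)&(P[:,0]>.4)&(P[:,0]<.95)&(abs(P[:,1])<.4)&(z['d'][v,u]>0)
    print(n,m.sum())
    Q=P[m];o=np.argsort(Q[:,1]);
    for i in o[::max(1,len(o)//40)]: print(np.round(Q[i],3),u[m][i],v[m][i])
E
```

```text
400 [ 0.43567039 -0.32744222  0.01750961] [ 0.4793663  -0.28997289  0.05565124] [ 0.45406266 -0.31002969  0.0505306 ]
top [ 0.45690972 -0.30874759  0.05109405] 323
side 552
[ 0.561 -0.183  0.142] 362 238
[ 0.562 -0.179  0.141] 361 237
[ 0.563 -0.171  0.145] 360 233
[ 0.558 -0.163  0.141] 356 233
[ 0.563 -0.154  0.145] 356 228
[ 0.557 -0.147  0.145] 352 227
[ 0.557 -0.138  0.143] 350 225
[ 0.556 -0.127  0.144] 347 222
[ 0.558 -0.119  0.145] 346 219
[ 0.551 -0.109  0.143] 341 218
[ 0.554 -0.098  0.145] 340 214
[ 0.557 -0.087  0.144] 339 211
[ 0.555 -0.075  0.142] 336 209
[ 0.562 -0.066  0.145] 337 205
[ 0.573 -0.057  0.144] 340 202
[ 0.583 -0.049  0.144] 343 199
[ 0.588 -0.045  0.145] 344 197
[ 0.597 -0.039  0.143] 347 195
[ 0.604 -0.035  0.144] 349 193
[ 0.618 -0.031  0.143] 354 191
[ 0.626 -0.025  0.138] 356 191
[ 0.627 -0.018  0.144] 355 187
[ 0.641 -0.007  0.147] 359 182
[0.644 0.008 0.142] 357 180
[0.651 0.021 0.147] 357 175
[0.648 0.038 0.144] 353 173
[0.649 0.049 0.145] 351 170
[0.651 0.058 0.145] 350 168
[0.644 0.072 0.142] 345 167
[0.648 0.085 0.145] 344 163
[0.646 0.099 0.144
[... 846 characters left out ...]

[0.654 0.033 0.143] 286 294
[0.655 0.044 0.144] 289 298
[0.647 0.054 0.143] 296 300
[0.653 0.064 0.141] 296 306
[0.645 0.074 0.144] 303 307
[0.647 0.083 0.144] 305 311
[0.643 0.092 0.143] 310 314
[0.64  0.103 0.143] 315 318
[0.639 0.113 0.143] 319 322
[0.643 0.123 0.143] 320 327
[0.633 0.133 0.15 ] 329 326
[0.643 0.134 0.143] 324 332
[0.644 0.135 0.151] 324 330
[0.642 0.138 0.138] 326 335
[0.644 0.146 0.15 ] 328 335
[0.64  0.149 0.15 ] 331 335
[0.641 0.151 0.151] 331 336
[0.649 0.16  0.13 ] 330 350
[0.655 0.165 0.149] 329 347
[0.623 0.167 0.146] 346 340
[0.63  0.168 0.15 ] 343 341
[0.633 0.169 0.15 ] 342 342
[0.64  0.169 0.14 ] 338 348
[0.632 0.172 0.142] 343 346
[0.633 0.178 0.141] 345 350
```

View pics/crop1.png

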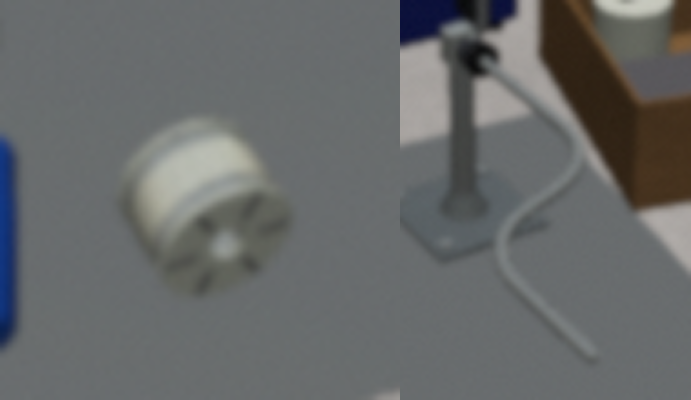

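The crop shows the cream-banded white reel at (341,341), standing on its rim with bore level: the reel meant. Its far end faces the lower right. The rod tip is at (362,238). I'll move above the reel for a wrist look.

```bash
R='{"dp":[-0.0515,-0.0278,0.0088],"delta_rot":[0,0,0],"fingers":1}'; python3 -m crank '[{"dp":[-0.0515,-0.0278,0.0088],"delta_rot":[0,0,0],"fingers":1},{"dp":[-0.0515,-0.0278,0.0088],"delta_rot":[0,0,0],"fingers":1},{"dp":[-0.0515,-0.0278,0.0088],"delta_rot":[0,0,0],"fingers":1},{"dp":[-0.0515,-0.0278,0.0088],"delta_rot":[0,0,0],"fingers":1},{"dp":[-0.0515,-0.0278,0.0088],"delta_rot":[0,0,0],"fingers":1},{"dp":[-0.0515,-0.0278,0.0088],"delta_rot":[0,0,0],"fingers":1},{"dp":[-0.0515,-0.0278,0.0088],"delta_rot":[0,0,0],"fingers":1},{"dp":[-0.0515,-0.0278,0.0088],"delta_rot":[0,0,0],"fingers":1},{"dp":[-0.0515,-0.0278,0.0088],"delta_rot":[0,0,0],"fingers":1},{"dp":[-0.0515,-0.0278,0.0088],"delta_rot":[0,0,0],"fingers":1},{"dp":[-0.0515,-0.0278,0.0088],"delta_rot":[0,0,0],"fingers":1},{"dp":[-0.0515,-0.0278,0.0088],"delta_rot":[0,0,0],"fingers":1}]'
python3 - <<'E'
from h import *
c=cam('wrist');p,d=manip.snapshot('wrist');cv2.imwrite('pics/wrist1.png',p[:,:,::-1]);np.savez('pics/wrist1.npz',p=p,d=d,**c)
for n in('scene',):
    p,d=manip.snapshot(n);np.savez(f'pics/{n}1.npz',p=p,d=d)
print(manip.sense()['tcp_pos'],c['origin'])
E
```

```text
t: 1.1
tcp_pos: [0.4572, -0.3099, 0.2506]
tool_rot: [0.707, 0.707, 0.0, -0.0]
force: [1.0, 0.5, 0.1]
finger_gap: 0.999
gripper_force: 0.0
[ 0.45636035 -0.31242944  0.25018432] [ 0.45694364 -0.23505528  0.32151164]
```

View pics/wrist1.png

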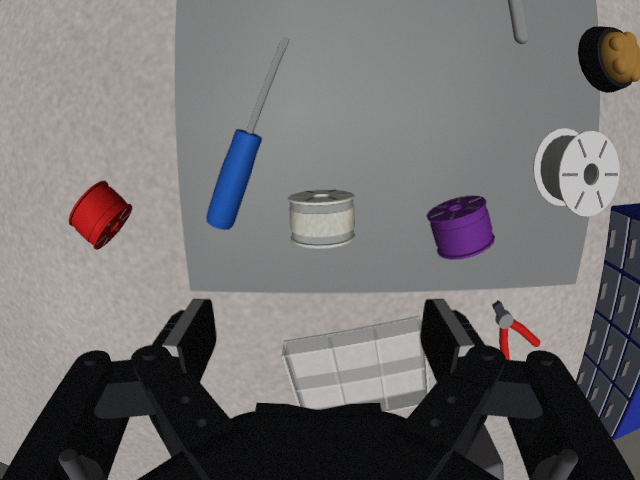

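The wrist view shows the reel at (321,219), its bore nearly vertical in the image (along world y), with screwdriver left (235,180), purple reel right (460,225), and the rod tip at (519,40).

Run:
```python
from h import *
from scipy.optimize import least_squares
w=np.load('pics/wrist1.npz');c={k:w[k] for k in('fx','fy','cx','cy','origin','attitude')}
c={k:(float(v) if v.ndim==0 else v) for k,v in c.items()}
def wcloud(u,v):
    d=ray(c,u,v,True); f=R.from_quat(c['attitude']).apply([0,0,-1]); return c['origin']+d*(w['d'][v,u]/(d@f))[:,None]
v,u=np.mgrid[180:260,275:370].reshape(2,-1);P=wcloud(u,v)
col=w['p'][v,u].astype(int)
m=(P[:,2]>.02)&(w['d'][v,u]>0);Q=P[m];print(len(Q),Q.min(0),Q.max(0))
# silhouette mask
M=np.zeros((480,640),np.uint8);M[v[m],u[m]]=255
T=Q[Q[:,2]>.03]
def f(q):
    x0,a,r,z0=q; n=np.array([np.cos(a),np.sin(a)]); lat=(T[:,:2]-[x0,T[:,1].mean()])@n
    return np.hypot(lat,T[:,2]-z0)-r
s=least_squares(f,[.457,0,.026,.027],loss='soft_l1',f_scale=.001);print('x0,a,r,z0',s.x,'ymean',T[:,1].mean(),'rms',np.std(s.fun))
ys=Q[Q[:,2]>.05][:,1];print('y top extent',np.percentile(ys,[1,50,99]))
# flange rows on top via brightness, top plane z=.054 at extremes
g=T[T[:,2]>.0525]; print('ridge>52.5mm',g[:,1].min(),g[:,1].max())
# table check
vt,ut=np.mgrid[265:285:5,200:400:20].reshape(2,-1);print('table z',wcloud(ut,vt)[:,2].mean())
# rod tip
v,u=np.mgrid[0:60,490:540].reshape(2,-1);P=wcloud(u,v);m=(P[:,2]>.12)&(P[:,2]<.17)
Q=P[m];yl=Q[:,1]
for y in np.arange(yl.min(),yl.max(),.008):
    k=Q[(yl>=y)&(yl<y+.008)];print('rod',np.round(k.mean(0),4),np.round(k[:,0].min(),4),np.round(k[:,0].max(),4),k[:,2].max().round(4))
print('tip y',yl.min())
# scene1 rod
z=np.load('pics/scene1.npz');c2=cam('scene');v,u=np.mgrid[0:480,0:640].reshape(2,-1);P=cloud(c2,z['d'],u,v)
m=(abs(P[:,2]-.142)<.008)&(P[:,0]>.5)&(P[:,0]<.7)&(P[:,1]>-.25)&(P[:,1]<.2)&(z['d'][v,u]>0)
# ray/plane at rod axis height
X=plane(c2,u[m],v[m],.14);print(m.sum(), X[:,1].min())
for y in np.arange(-.19,.17,.01):
    k=X[(X[:,1]>=y)&(X[:,1]<y+.01)]
    if len(k):print(np.round(k.mean(0),4),np.round([k[:,0].min(),k[:,0].max()],4),len(k))
```

```text
3313 [ 0.43227159 -0.32818342  0.02001986] [ 0.48664937 -0.28953635  0.05617635]
x0,a,r,z0 [0.45997586 0.04451138 0.02536883 0.02788241] ymean -0.30738269239825405 rms 0.0027608643484433783
y top extent [-0.3264658  -0.3086484  -0.29150199]
ridge>52.5mm -0.32700378897637794 -0.29110879749739477
table z 0.0017194885678153081
rod [ 0.5625 -0.1807  0.1434] 0.5593 0.567 0.1468
rod [ 0.5614 -0.1731  0.1438] 0.5579 0.567 0.1465
rod [ 0.5604 -0.1651  0.1436] 0.5569 0.5656 0.1465
rod [ 0.5608 -0.1608  0.1435] 0.5573 0.5635 0.1452
tip y -0.18504781374882504
951 -0.1855452240836991
[ 0.563  -0.1828  0.14  ] [0.5602 0.5671] 7
[ 0.5639 -0.1754  0.14  ] [0.5599 0.5687] 13
[ 0.5623 -0.165   0.14  ] [0.5578 0.5666] 16
[ 0.5607 -0.1549  0.14  ] [0.5556 0.566 ] 15
[ 0.5598 -0.1447  0.14  ] [0.5553 0.564 ] 16
[ 0.5578 -0.1346  0.14  ] [0.5531 0.5617] 14
[ 0.5573 -0.1249  0.14  ] [0.5528 0.5614] 16
[ 0.5554 -0.115   0.14  ] [0.5507 0.5592] 14
[ 0.5546 -0.1052  0.14  ] [0.5503 0.5589] 17
[ 0.5548 -0.0951  0.14  ] [0.5502 0.5585] 16
[ 0.5557 -0.0849  0.14  ] [0.5515 0.5596] 14
[ 0.5591 -0.0753  0.14  ] [
[... 346 characters left out ...]
9 0.14  ] [0.6412 0.6527] 21
[0.6502 0.0152 0.14  ] [0.6456 0.6547] 21
[0.6516 0.0249 0.14  ] [0.6473 0.656 ] 22
[0.6513 0.035  0.14  ] [0.6469 0.6557] 25
[0.6501 0.0451 0.14  ] [0.6457 0.6547] 25
[0.6492 0.0548 0.14  ] [0.6448 0.6535] 24
[0.6481 0.0647 0.14  ] [0.6436 0.6525] 26
[0.6469 0.0748 0.14  ] [0.6425 0.6513] 26
[0.6458 0.0851 0.14  ] [0.6413 0.6501] 28
[0.6443 0.0949 0.14  ] [0.6405 0.6489] 23
[0.6426 0.105  0.14  ] [0.638  0.6466] 26
[0.6411 0.1153 0.14  ] [0.6369 0.6454] 27
[0.6388 0.1255 0.14  ] [0.627  0.6459] 28
[0.6398 0.1347 0.14  ] [0.6267 0.6525] 69
[0.6391 0.1455 0.14  ] [0.6264 0.649 ] 51
[0.6471 0.1555 0.14  ] [0.6442 0.6523] 19
[0.6386 0.1655 0.14  ] [0.6198 0.6533] 82
```

```bash
cat > look.py <<'E'
from h import *
from scipy.optimize import least_squares
def snapw():
    c=cam('wrist');p,d=manip.snapshot('wrist');return c,p,d
def wcloud(c,dep,u,v):
    d=ray(c,u,v,True); f=R.from_quat(c['attitude']).apply([0,0,-1]); return c['origin']+d*(dep[v,u]/(d@f))[:,None]
def curve(q,s):
    # q: x,y tip, heading h (dir=(-sin h,cos h)), L1, t1, t2 ; curvature toward +x (cw)
    x,y,h,L1,t1,t2=q
    ds=.0005; S=np.arange(0,.42,ds)+ds/2
    k=np.where(S<L1,0,np.where(S<L1+.079,-t1/.079,np.where(S<L1+.109,0,np.where(S<L1+.188,t2/.079,0))))
    H=h+np.cumsum(k)*ds; X=x+np.cumsum(-np.sin(H))*ds; Y=y+np.cumsum(np.cos(H))*ds
    return np.interp(s,S,X),np.interp(s,S,Y),np.interp(s,S,H)
E
python3 - <<'E'
from look import *
from scipy.spatial import cKDTree
c,p,d=snapw();s=manip.sense();print(s['tcp_pos'],s['tool_rot'],s['qd'].round(4))
v,u=np.mgrid[180:260,275:370].reshape(2,-1);P=wcloud(c,d,u,v);Q=P[(P[:,2]>.02)&(d[v,u]>0)]
print('reel',Q.min(0),Q.max(0))
for y0 in(-.326,-.318,-.309,-.3,-.292): 
    k=Q[abs(Q[:,1]-y0)<.002]; k2=k[k[:,2]>.045];print(y0,k[:,0].min(),k[:,0].max(),k2[:,0].mean())
v,u=np.mgrid[0:60,490:540].reshape(2,-1);P=wcloud(c,d,u,v);W=P[(P[:,2]>.12)&(P[:,2]<.17)]
print('wrist tip',W[:,1].min(),W[W[:,1]<-.177].mean(0))
def fit(X):
    sg=np.linspace(0,.32,641)
    def f(q):
        x,y,_=curve(q,sg); dd,_=cKDTree(np.c_[x,y]).query(X[:,:2])
        return np.r_[dd,]
    def g(q):
        x,y,h=curve(q,sg); _,i=cKDTree(np.c_[x,y]).query(X[:,:2])
        e=(X[:,0]-x[i])*np.cos(h[i])+(X[:,1]-y[i])*np.sin(h[i]); return e
    r=least_squares(lambda q:np.r_[g(q),5*(q[1]+.185)],[.563,-.185,.13,.06,1.22,1.22],diff_step=1e-3)
    return r.x,np.std(g(r.x))
for n in('scene','side'):
    z=np.load('pics/scene1.npz' if n=='scene' else 'pics/side0.npz');c2=cam(n);v,u=np.mgrid[0:480,0:640].reshape(2,-1);P=cloud(c2,z['d'],u,v)
    m=(abs(P[:,2]-.142)<.008)&(P[:,0]>.5)&(P[:,0]<.7)&(P[:,1]>-.25)&(P[:,1]<.118)&(z['d'][v,u]>0)
    X=plane(c2,u[m],v[m],.14);q,e=fit(X);print(n,np.round(q,4),e,X[:,1].min())
    np.save(f'rod_{n}.npy',q)
    for t in np.arange(0,.33,.03): print(t.round(3),np.round(curve(q,t),4))
E
```

```text
[ 0.4570839  -0.31057728  0.25041166] [ 7.08470441e-01  7.05740201e-01  1.80776677e-05 -6.34372380e-04] [ 0.0491 -0.0138  0.0106  0.0176  0.0103  0.009 ]
reel [ 0.43305248 -0.32848807  0.02004948] [ 0.48745256 -0.28971382  0.0556147 ]
-0.326 0.4345750451395358 0.48745256261880515 0.46030426556691484
-0.318 0.4351492011990927 0.4854119214974726 0.46013737644507013
-0.309 0.43430768306567097 0.48637796252123705 0.4594482178855428
-0.3 0.4343405388491465 0.4851290602280597 0.45969664967012536
-0.292 0.4330524750816096 0.48586259866285153 0.45961595696184304
wrist tip -0.18471966009613125 [ 0.56249551 -0.18076046  0.14336432]
scene [ 0.5637 -0.1734  0.1536  0.0604  1.2215  1.1366] 0.0030610292358708995 -0.1855452240836991
0.0 [ 0.5636 -0.1729  0.1536]
0.03 [ 0.559  -0.1435  0.1536]
0.06 [ 0.5545 -0.1138  0.1536]
0.09 [ 0.5568 -0.0842 -0.3064]
0.12 [ 0.5721 -0.0587 -0.7703]
0.15 [ 0.5968 -0.042  -1.0679]
0.18 [ 0.6227 -0.0268 -0.9132]
0.21 [ 0.6417 -0.0039 -0.4816]
0.24 [ 0.6494  0.0249 -0.05  ]
0.27 [0.6478 0.0548 0.0687]
0.3 [0.6458 0.0847 0.0687]
0.33 [0.6437 0.1147 0.0687]
side [ 0.5656 -0.1785  0.1478  0.0689  1.2149  1.1267] 0.003199896783613594 -0.18283767903617065
0.0 [ 0.5655 -0.178   0.1478]
0.03 [ 0.5611 -0.1486  0.1478]
0.06 [ 0.5567 -0.1189  0.1478]
0.09 [ 0.5558 -0.0891 -0.179 ]
0.12 [ 0.5678 -0.0619 -0.6403]
0.15 [ 0.5906 -0.0427 -1.0671]
0.18 [ 0.6168 -0.0282 -1.035 ]
0.21 [ 0.6386 -0.0079 -0.6072]
0.24 [ 0.6499  0.0197 -0.1793]
0.27 [0.65   0.0496 0.0596]
0.3 [0.6482 0.0795 0.0596]
0.33 [0.6464 0.1095 0.0596]
```

```bash
python3 -m crank '[{"dp":[0,0.005,0.05],"delta_rot":[0,0,-0.007],"fingers":1},{"dp":[0,0,0.06],"delta_rot":[0,0,0],"fingers":1},{"dp":[0,0,0.06],"delta_rot":[0,0,0],"fingers":1},{"dp":[0,0,0.06],"delta_rot":[0,0,0],"fingers":1},{"dp":[0,0,0.06],"delta_rot":[0,0,0],"fingers":1},{"dp":[0,0,0.03],"delta_rot":[0,0,0],"fingers":1},{"dp":[0,0,0.018],"delta_rot":[0,0,0],"fingers":1},{"dp":[0,0,0],"delta_rot":[0,0,0],"fingers":1},{"dp":[0,0,0],"delta_rot":[0,0,0],"fingers":1}]'
python3 - <<'E'
from look import *
from scipy.spatial import cKDTree
def fit(X,q0):
    sg=np.linspace(.0,.33,1321)
    def g(p):
        q=[p[0],-.185,*p[1:]]
        x,y,h=curve(q,sg); _,i=cKDTree(np.c_[x,y]).query(X[:,:2])
        return (X[:,0]-x[i])*np.cos(h[i])+(X[:,1]-y[i])*np.sin(h[i])
    best=min((least_squares(g,[.565,.14,L,t,t],x_scale=[.01,.05,.01,.05,.05],diff_step=2e-3) for L in(.045,.06,.075) for t in(1.15,1.25)),key=lambda r:r.cost)
    p=best.x; return np.r_[p[0],-.185,p[1:]],np.std(best.fun)
for n in('scene','side'):
    z=np.load('pics/scene1.npz' if n=='scene' else 'pics/side0.npz');c2=cam(n);v,u=np.mgrid[0:480,0:640].reshape(2,-1);P=cloud(c2,z['d'],u,v)
    m=(abs(P[:,2]-.142)<.008)&(P[:,0]>.5)&(P[:,0]<.7)&(P[:,1]>-.25)&(P[:,1]<.115)&(z['d'][v,u]>0)
    X=plane(c2,u[m],v[m],.141);X=X[X[:,1]<.112];q,e=fit(X,None);print(n,np.round(q,4),e)
    np.save(f'rod_{n}.npy',q)
    for t in np.arange(0,.33,.03): print(t.round(3),np.round(curve(q,t),4))
E
```

```text
t: 2.0
tcp_pos: [0.4612, -0.3085, 0.0822]
tool_rot: [0.691, 0.723, 0.0, -0.0]
force: [0.4, 0.2, -0.7]
finger_gap: 1.002
gripper_force: 0.0
scene [ 0.5655 -0.185   0.131   0.0785  1.2308  1.2155] 0.0025672704117822667
0.0 [ 0.5654 -0.1845  0.131 ]
0.03 [ 0.5615 -0.155   0.131 ]
0.06 [ 0.5576 -0.1253  0.131 ]
0.09 [ 0.5548 -0.0954 -0.0521]
0.12 [ 0.5633 -0.067  -0.5195]
0.15 [ 0.5837 -0.0453 -0.9868]
0.18 [ 0.6103 -0.0314 -1.0998]
0.21 [ 0.6347 -0.0144 -0.7498]
0.24 [ 0.6494  0.0115 -0.2882]
0.27 [0.6511 0.0412 0.1157]
0.3 [0.6476 0.071  0.1157]
0.33 [0.6442 0.1008 0.1157]
side [ 0.565  -0.185   0.1222  0.0799  1.2299  1.2275] 0.002809707359398975
0.0 [ 0.565  -0.1845  0.1222]
0.03 [ 0.5613 -0.155   0.1222]
0.06 [ 0.5577 -0.1252  0.1222]
0.09 [ 0.5549 -0.0954 -0.0374]
0.12 [ 0.5629 -0.0668 -0.5044]
0.15 [ 0.583  -0.0448 -0.9715]
0.18 [ 0.6096 -0.0309 -1.1077]
0.21 [ 0.6345 -0.0145 -0.7775]
0.24 [ 0.6498  0.011  -0.3114]
0.27 [0.652  0.0406 0.1198]
0.3 [0.6485 0.0704 0.1198]
0.33 [0.6449 0.1002 0.1198]
```

```bash
python3 -m crank '[{"dp":[0,0,0],"delta_rot":[0,0,0],"fingers":-1},{"dp":[0,0,0],"delta_rot":[0,0,0],"fingers":-1},{"dp":[0,0,0],"delta_rot":[0,0,0],"fingers":-1},{"dp":[0,0,0],"delta_rot":[0,0,0],"fingers":-1},{"dp":[0,0,0],"delta_rot":[0,0,0],"fingers":-1},{"dp":[0,0,0],"delta_rot":[0,0,0],"fingers":-1},{"dp":[0,0,0],"delta_rot":[0,0,0],"fingers":-1},{"dp":[0,0,0],"delta_rot":[0,0,0],"fingers":-1}]' 40
```

```text
t: 2.67
tcp_pos: [0.4611, -0.3094, 0.0837]
tool_rot: [0.691, 0.722, 0.0, 0.001]
force: [-0.5, -0.3, 5.8]
finger_gap: 0.615
gripper_force: 41.5
```

```bash
python3 -m crank '[{"dp":[0,0,-0.03],"delta_rot":[0,0,0],"fingers":-1},{"dp":[0,0,-0.05],"delta_rot":[0,0,0],"fingers":-1},{"dp":[0,0,-0.06],"delta_rot":[0,0,0],"fingers":-1},{"dp":[0,0,-0.05],"delta_rot":[0,0,0],"fingers":-1},{"dp":[0,0,-0.036],"delta_rot":[0,0,0],"fingers":-1},{"dp":[0.03,0.05,0],"delta_rot":[0,0,0],"fingers":-1},{"dp":[0.03,0.05,0],"delta_rot":[0,0,0],"fingers":-1},{"dp":[0.03,0.05,0],"delta_rot":[0,0,0],"fingers":-1},{"dp":[0.03,0.05,0],"delta_rot":[0,0,0],"fingers":-1},{"dp":[0.018,0.028,0],"delta_rot":[0,0,-0.006],"fingers":-1},{"dp":[0,0,0],"delta_rot":[0,0,-0.007],"fingers":-1},{"dp":[0,0,0],"delta_rot":[0,0,0],"fingers":-1}]'
python3 - <<'E'
from look import *
for i in range(3):
    c,p,d=snapw()
s=manip.sense();print(s['tcp_pos'],s['tool_rot'],s['force'],s['ft_torque'])
cv2.imwrite('pics/wrist2.png',p[:,:,::-1]);np.savez('pics/wrist2.npz',p=p,d=d,**c)
E
```

```text
t: 3.67
tcp_pos: [0.572, -0.2337, 0.1949]
tool_rot: [0.66, 0.751, -0.0, -0.0]
force: [-0.5, 0.3, -2.6]
finger_gap: 0.616
gripper_force: 44.2
[ 0.57078053 -0.23508576  0.19489689] [ 6.61878531e-01  7.49610876e-01 -1.71978073e-04 -5.61279855e-04] [ 0.60541047  1.09429752 -2.07376562] [-0.03867232  0.0044208  -0.05282394]
```

View pics/wrist2.png

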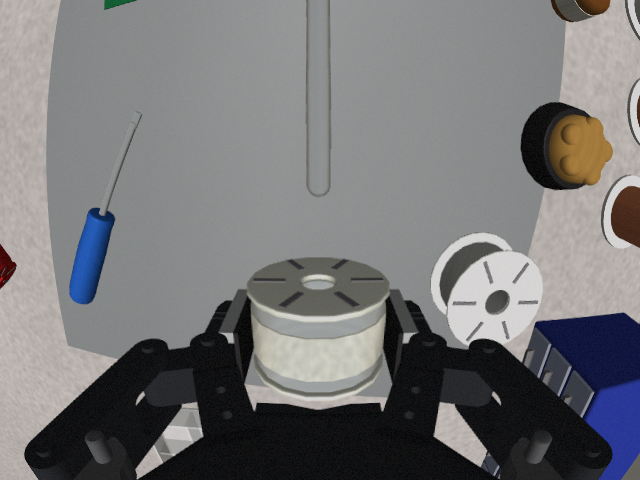

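The wrist view shows the reel held in the pads, bore centre at (319,282), and the rod straight ahead from (318,193) to (319,0): laterally aligned. Next I'll check the relative height in this same camera.

Run:
```python
from look import *
c,p,d=snapw();s=manip.sense();Rt=R.from_quat(s['tool_rot'])
def tool(P): return Rt.inv().apply(P-s['tcp_pos'])
v,u=np.mgrid[245:320,235:400].reshape(2,-1);P=tool(wcloud(c,d,u,v))
fx=np.percentile(P[(abs(P[:,1])<.02)&(P[:,2]>.03)&(P[:,2]<.08)][:,0],90);print('face x',fx)
m=(abs(P[:,0]-fx)<.003)&(abs(P[:,1])<.03)&(P[:,2]>.02)&(P[:,2]<.09)
F=P[m];print('face y',F[:,1].min(),F[:,1].max(),'z',np.percentile(F[:,2],[0,1,99,100]))
M=np.zeros((480,640),np.uint8);M[v[m],u[m]]=255
k=max(cv2.findContours(M,0,1)[0],key=cv2.contourArea)[:,0];
E=P.reshape(75,165,3)[k[:,1]-245,k[:,0]-235]
r=least_squares(lambda q:np.hypot(E[:,1]-q[0],E[:,2]-q[1])-q[2],[0,.054,.027],loss='soft_l1',f_scale=.0005).x;print('face circle y,z,r',r)
# face plane normal
A=np.c_[F[:,1:],np.ones(len(F))];print('x=ay+bz+c',np.linalg.lstsq(A,F[:,0],rcond=None)[0])
# bore: dark bright centre -> points beyond face
# back flange y extent for yaw
v,u=np.mgrid[0:200,290:350].reshape(2,-1);P=tool(wcloud(c,d,u,v));m=abs(P[:,2]-.05)<.02;Q=P[m]
print('tip x',Q[:,0].min())
for x in np.arange(Q[:,0].min(),Q[:,0].max(),.015):
    k=Q[(Q[:,0]>=x)&(Q[:,0]<x+.015)];print(np.round([x+.0075,(k[:,1].min()+k[:,1].max())/2,k[:,1].mean(),np.percentile(k[:,2],3),np.percentile(k[:,2],97)],4))
```

```text
face x 0.018825872621926424
face y -0.026954443919545712 0.02607197276184874 z [0.02805666 0.02965328 0.07967363 0.08237012]
face circle y,z,r [-0.00028939  0.05525108  0.02598255]
x=ay+bz+c [-0.00024083  0.00775674  0.0179012 ]
tip x 0.05171359052009016
[ 0.0592  0.0001 -0.      0.0492  0.0532]
[0.0742 0.     0.     0.0492 0.0539]
[0.0892 0.     0.     0.0492 0.0533]
[ 1.042e-01 -2.000e-04 -1.000e-04  4.930e-02  5.350e-02]
[ 1.192e-01 -1.000e-04 -1.000e-04  4.940e-02  5.340e-02]
```

```bash
python3 -m crank '[{"dp":[0.012,0,-0.002],"delta_rot":[0,0,0],"fingers":-1},{"dp":[0.012,0,0],"delta_rot":[0,0,0],"fingers":-1},{"dp":[0.012,0,0],"delta_rot":[0,0,0],"fingers":-1},{"dp":[0.012,0,0],"delta_rot":[0,0,0],"fingers":-1},{"dp":[0.006,0,0],"delta_rot":[0,0,0],"fingers":-1},{"dp":[0.004,0,0],"delta_rot":[0,0,0],"fingers":-1},{"dp":[0.004,0,0],"delta_rot":[0,0,0],"fingers":-1},{"dp":[0.004,0,0],"delta_rot":[0,0,0],"fingers":-1},{"dp":[0.004,0,0],"delta_rot":[0,0,0],"fingers":-1},{"dp":[0.004,0,0],"delta_rot":[0,0,0],"fingers":-1},{"dp":[0.004,0,0],"delta_rot":[0,0,0],"fingers":-1},{"dp":[0.004,0,0],"delta_rot":[0,0,0],"fingers":-1}]'
cat > st.py <<'E'
from look import *
c,p,d=snapw()
L=[]
for i in range(3):
    s=manip.sense();L.append(np.r_[s['force'],s['ft_torque']*10]);snapw()
s=manip.sense();L=np.mean(L,0);Rt=R.from_quat(s['tool_rot']);x=Rt.apply([1,0,0])
print('t',s['t'],'tcp',s['tcp_pos'].round(4),'yaw',np.arctan2(-x[0],x[1]).round(4),'F tool',Rt.inv().apply(L[:3]).round(1),'T*10',Rt.inv().apply(L[3:]).round(2))
E
python3 st.py
```

```text
t: 4.87
tcp_pos: [0.5664, -0.1942, 0.1961]
tool_rot: [0.661, 0.75, -0.0, 0.0]
force: [-0.8, -0.1, -3.0]
finger_gap: 0.617
gripper_force: 44.2
t 5.0667 tcp [ 0.5664 -0.1943  0.1961] yaw 0.1257 F tool [-0.   0.   2.8] T*10 [ 0.05 -0.05  0.14]
```

```bash
python3 -m crank '[{"dp":[0.006,0,0],"delta_rot":[0,0,0],"fingers":-1},{"dp":[0.01,0,0],"delta_rot":[0,0,0],"fingers":-1},{"dp":[0.01,0,0],"delta_rot":[0,0,0],"fingers":-1},{"dp":[0.01,0,0],"delta_rot":[0,0,0],"fingers":-1},{"dp":[0.01,0,0],"delta_rot":[0,0,0],"fingers":-1},{"dp":[0.01,0,0],"delta_rot":[0,0,0],"fingers":-1},{"dp":[0.01,0,0],"delta_rot":[0,0,0],"fingers":-1},{"dp":[0.01,0,0],"delta_rot":[0,0,0],"fingers":-1},{"dp":[0.01,0,0],"delta_rot":[0,0,0],"fingers":-1},{"dp":[0.01,0,0],"delta_rot":[0,0,0],"fingers":-1},{"dp":[0.004,0,0],"delta_rot":[0,0,0],"fingers":-1},{"dp":[0,0,0],"delta_rot":[0,0,0],"fingers":-1}]'
cat >> st.py <<'E'
c,p,d=snapw();s=manip.sense();Rt=R.from_quat(s['tool_rot'])
v,u=np.mgrid[0:300,100:560].reshape(2,-1);W=wcloud(c,d,u,v);P=Rt.inv().apply(W-s['tcp_pos'])
m=(abs(W[:,2]-.142)<.009)&(P[:,0]>.021)&(P[:,0]<.12)&(d[v,u]>0);Q=P[m];np.save('rodw.npy',W[m])
col=p[v,u][m].astype(int);k=(np.ptp(col,axis=1)<25);Q=Q[k]
for x in np.arange(.022,.11,.008):
    b=Q[(Q[:,0]>=x)&(Q[:,0]<x+.008)]
    if len(b)>10: print('x %.3f y %.4f (%.4f %.4f) ztop %.4f n %d'%(b[:,0].mean(),np.percentile(b[:,1],[3,97]).mean(),b[:,1].min(),b[:,1].max(),np.percentile(b[:,2],10),len(b)))
cv2.imwrite('pics/last.png',p[:,:,::-1])
E
python3 st.py
```

```text
t: 6.07
tcp_pos: [0.56, -0.144, 0.1961]
tool_rot: [0.661, 0.75, -0.0, -0.0]
force: [0.0, -0.2, -2.4]
finger_gap: 0.616
gripper_force: 44.2
t 6.2667 tcp [ 0.5603 -0.145   0.1962] yaw 0.1254 F tool [-0.1  0.   3.2] T*10 [-0.06 -0.05  0.07]
x 0.026 y -0.0009 (-0.0045 0.0028) ztop 0.0511 n 428
x 0.034 y -0.0010 (-0.0049 0.0027) ztop 0.0510 n 475
x 0.042 y -0.0008 (-0.0048 0.0037) ztop 0.0510 n 490
x 0.050 y 0.0003 (-0.0043 0.0050) ztop 0.0510 n 535
x 0.058 y 0.0023 (-0.0025 0.0079) ztop 0.0510 n 559
x 0.066 y 0.0058 (-0.0001 0.0118) ztop 0.0510 n 602
x 0.074 y 0.0106 (0.0035 0.0180) ztop 0.0509 n 688
x 0.082 y 0.0174 (0.0084 0.0274) ztop 0.0508 n 788
x 0.090 y 0.0278 (0.0155 0.0415) ztop 0.0507 n 959
x 0.098 y 0.0438 (0.0253 0.0634) ztop 0.0507 n 1306
x 0.106 y 0.0621 (0.0411 0.0825) ztop 0.0507 n 1135
```

```bash
cat > plan.py <<'E'
import sys
from look import *
from scipy.spatial import cKDTree
# usage: plan.py N step  : refit rod with wrist view, print rows
N=int(sys.argv[1]);st=float(sys.argv[2])
POS=[];FF=[]
for i in range(3):
    c,p,d=snapw();s=manip.sense();POS.append(s['tcp_pos']);FF.append(np.r_[s['force'],10*s['ft_torque']])
pos=np.mean(POS,0);Rt=R.from_quat(s['tool_rot']);ax=Rt.apply([1,0,0]);yaw=np.arctan2(-ax[0],ax[1]);FF=np.mean(FF,0)
print('t',s['t'].__round__(2),'tcp',pos.round(4),'yaw',yaw.round(4),'F',Rt.inv().apply(FF[:3]).round(1),'T*10',Rt.inv().apply(FF[3:]).round(2))
v,u=np.mgrid[0:330,60:600].reshape(2,-1);W=wcloud(c,d,u,v);P=Rt.inv().apply(W-pos);sat=np.ptp(p[v,u].astype(int),axis=1)
m=(abs(W[:,2]-.142)<.009)&(P[:,0]>.021)&(np.hypot(P[:,0],P[:,1])<.13)&(abs(P[:,1])<.11)&(d[v,u]>0)&(sat<25)&(W[:,1]<.11)
X=plane(c,u[m],v[m],pos[2]-.0552,True);ztop=P[m][:,2]
np.savez('rodpts.npz',X=X)
q0=np.load('rod.npy') if len(sys.argv)>3 else np.load('rod_scene.npy')
sg=np.linspace(0,.40,1601)
def g(r):
    q=[r[0],-.184,*r[1:]];x,y,h=curve(q,sg);_,i=cKDTree(np.c_[x,y]).query(X[:,:2])
    return np.r_[(X[:,0]-x[i])*np.cos(h[i])+(X[:,1]-y[i])*np.sin(h[i]),(r-np.r_[q0[0],q0[2:]])*len(X)**.5*np.array([.3,.03,.3,.03,.03])]
r=least_squares(g,np.r_[q0[0],q0[2:]],x_scale=[.01,.05,.01,.05,.05],diff_step=2e-3)
q=np.r_[r.x[0],-.184,r.x[1:]];print('rod',q.round(4),'std',np.std(r.fun[:len(X)]).round(4),'ztop med',np.median(ztop).round(4),len(X));np.save('rod.npy',q)
cl=np.c_[curve(q,sg)]
# local check of residual near reel
dd=np.hypot(*(X[:,:2]-pos[:2]).T);nr=dd<.04;print('near resid mm',1e3*np.mean(r.fun[:len(X)][nr]),nr.sum())
def pose(s0):
    k=abs(sg-s0)<=.0185;a=cl[k];h0=np.interp(s0,sg,cl[:,2]);t=np.array([-np.sin(h0),np.cos(h0)]);n=np.array([np.cos(h0),np.sin(h0)])
    o=np.array([np.interp(s0,sg,cl[:,0]),np.interp(s0,sg,cl[:,1])])
    A=(a[:,:2]-o)@t;B=(a[:,:2]-o)@n
    f=np.polyfit(A,B,1);e=B-f[0]*A;mid=(e.max()+e.min())/2
    return o+n*mid, h0-np.arctan(f[0])
i=np.argmin(np.hypot(*(cl[:,:2]-pos[:2]).T));s0=sg[i];hp=cl[i,2]
o,h=pose(s0);n=np.array([np.cos(h),np.sin(h)]);print('s',s0.round(4),'offset from ideal (tool y) mm',1e3*(pos[:2]-o)@n,'yaw err deg',np.degrees(yaw-h).round(2))
cur=pos[:2];cy=yaw
for k in range(1,N+1):
    o,h=pose(s0+k*st)
    if k==1: pass
    tx=np.array([-np.sin(cy),np.cos(cy)]);ty=np.array([np.cos(cy),np.sin(cy)]);dl=o-cur
    print(k,'dp %.4f %.4f rot %.4f'%(dl@tx/.5,dl@ty/.5,-(h-cy)/(2*np.pi)),'turn left->',h.round(3))
    cur,cy=o,h
E
python3 plan.py 12 .004
```

```text
t 6.47 tcp [ 0.5602 -0.145   0.1961] yaw 0.1254 F [-0.4  0.1  2.7] T*10 [ 0.21 -0.32  0.03]
rod [ 0.5647 -0.184   0.1233  0.0785  1.2398  1.2155] std 0.0023 ztop med 0.0519 7887
near resid mm -0.6771127224190364 1117
s 0.039 offset from ideal (tool y) mm 0.2918762802138728 yaw err deg 0.12
1 dp 0.0080 -0.0006 rot 0.0003 turn left-> 0.123
2 dp 0.0080 -0.0000 rot 0.0000 turn left-> 0.123
3 dp 0.0080 0.0000 rot 0.0000 turn left-> 0.123
4 dp 0.0080 0.0000 rot 0.0000 turn left-> 0.123
5 dp 0.0080 -0.0000 rot 0.0000 turn left-> 0.123
6 dp 0.0080 0.0001 rot 0.0001 turn left-> 0.123
7 dp 0.0080 0.0002 rot 0.0006 turn left-> 0.119
8 dp 0.0080 0.0003 rot 0.0017 turn left-> 0.108
9 dp 0.0080 0.0003 rot 0.0031 turn left-> 0.089
10 dp 0.0080 0.0003 rot 0.0044 turn left-> 0.061
11 dp 0.0079 0.0004 rot 0.0060 turn left-> 0.023
12 dp 0.0079 0.0004 rot 0.0077 turn left-> -0.025
```

```bash
python3 -m crank '[{"dp":[0.008,-0.0016,0],"delta_rot":[0,0,0],"fingers":-1},{"dp":[0.008,0,0],"delta_rot":[0,0,0],"fingers":-1},{"dp":[0.008,0,0],"delta_rot":[0,0,0],"fingers":-1},{"dp":[0.008,0,0],"delta_rot":[0,0,0],"fingers":-1},{"dp":[0.008,0,0],"delta_rot":[0,0,0],"fingers":-1},{"dp":[0.008,0,0],"delta_rot":[0,0,0],"fingers":-1},{"dp":[0.008,0.0002,0],"delta_rot":[0,0,0.0006],"fingers":-1},{"dp":[0.008,0.0003,0],"delta_rot":[0,0,0.0017],"fingers":-1},{"dp":[0.008,0.0003,0],"delta_rot":[0,0,0.003],"fingers":-1},{"dp":[0.008,0.0003,0],"delta_rot":[0,0,0.0044],"fingers":-1}]'
python3 plan.py 10 .004 1
```

```text
t: 7.3
tcp_pos: [0.555, -0.1046, 0.1961]
tool_rot: [0.684, 0.729, 0.0, 0.0]
force: [0.6, -0.5, -2.8]
finger_gap: 0.613
gripper_force: 44.2
t 7.45 tcp [ 0.5549 -0.1043  0.1961] yaw 0.0657 F [ 0.5 -0.6  3. ] T*10 [ 0.25 -0.19 -0.25]
rod [ 0.5647 -0.184   0.1226  0.0785  1.2395  1.2158] std 0.0024 ztop med 0.0519 6788
near resid mm -0.1613642161668148 1189
s 0.08 offset from ideal (tool y) mm -0.9603423299298173 yaw err deg 0.79
1 dp 0.0077 0.0024 rot 0.0088 turn left-> 0.01
2 dp 0.0078 0.0004 rot 0.0078 turn left-> -0.039
3 dp 0.0078 0.0003 rot 0.0094 turn left-> -0.098
4 dp 0.0078 0.0003 rot 0.0099 turn left-> -0.16
5 dp 0.0078 0.0002 rot 0.0100 turn left-> -0.223
6 dp 0.0078 0.0003 rot 0.0103 turn left-> -0.287
7 dp 0.0078 0.0002 rot 0.0097 turn left-> -0.348
8 dp 0.0078 0.0002 rot 0.0100 turn left-> -0.411
9 dp 0.0078 0.0002 rot 0.0100 turn left-> -0.474
10 dp 0.0078 0.0003 rot 0.0097 turn left-> -0.534
```

```bash
python3 -m crank '[{"dp":[0.0077,0.0018,0],"delta_rot":[0,0,0.0088],"fingers":-1},{"dp":[0.0078,0.0004,0],"delta_rot":[0,0,0.008],"fingers":-1},{"dp":[0.0078,0.0003,0],"delta_rot":[0,0,0.0094],"fingers":-1},{"dp":[0.0078,0.0003,0],"delta_rot":[0,0,0.0099],"fingers":-1},{"dp":[0.0078,0.0002,0],"delta_rot":[0,0,0.01],"fingers":-1},{"dp":[0.0078,0.0002,0],"delta_rot":[0,0,0.01],"fingers":-1}]'
python3 plan.py 10 .004 1
```

```text
t: 7.95
tcp_pos: [0.5585, -0.082, 0.1961]
tool_rot: [0.802, 0.597, -0.0, 0.0]
force: [-0.3, -0.6, -2.9]
finger_gap: 0.612
gripper_force: 44.1
t 8.1 tcp [ 0.5586 -0.0816  0.1961] yaw -0.2856 F [-0.   0.   2.7] T*10 [-0.12  0.1   0.12]
rod [ 0.5649 -0.184   0.1242  0.0785  1.2366  1.2178] std 0.0025 ztop med 0.052 7087
near resid mm 0.3451718221068717 1236
s 0.1035 offset from ideal (tool y) mm 0.2670985330975255 yaw err deg -0.5
1 dp 0.0081 -0.0004 rot 0.0086 turn left-> -0.34
2 dp 0.0078 0.0002 rot 0.0100 turn left-> -0.402
3 dp 0.0078 0.0002 rot 0.0097 turn left-> -0.463
4 dp 0.0078 0.0002 rot 0.0100 turn left-> -0.525
5 dp 0.0078 0.0002 rot 0.0100 turn left-> -0.588
6 dp 0.0078 0.0003 rot 0.0103 turn left-> -0.653
7 dp 0.0078 0.0002 rot 0.0100 turn left-> -0.715
8 dp 0.0078 0.0002 rot 0.0100 turn left-> -0.778
9 dp 0.0078 0.0002 rot 0.0100 turn left-> -0.84
10 dp 0.0078 0.0002 rot 0.0097 turn left-> -0.902
```

```bash
python3 -m crank '[{"dp":[0.008,0.0002,0],"delta_rot":[0,0,0.009],"fingers":-1},{"dp":[0.0078,0.0002,0],"delta_rot":[0,0,0.01],"fingers":-1},{"dp":[0.0078,0.0002,0],"delta_rot":[0,0,0.0098],"fingers":-1},{"dp":[0.0078,0.0002,0],"delta_rot":[0,0,0.01],"fingers":-1},{"dp":[0.0078,0.0002,0],"delta_rot":[0,0,0.01],"fingers":-1},{"dp":[0.0078,0.0002,0],"delta_rot":[0,0,0.0102],"fingers":-1},{"dp":[0.0078,0.0002,0],"delta_rot":[0,0,0.01],"fingers":-1}]'
python3 plan.py 12 .004 1
```

```text
t: 8.68
tcp_pos: [0.5714, -0.0582, 0.1961]
tool_rot: [0.911, 0.411, -0.0, 0.0]
force: [-0.5, -0.5, -2.8]
finger_gap: 0.612
gripper_force: 44.2
t 8.83 tcp [ 0.5717 -0.058   0.1961] yaw -0.7184 F [-0.1 -0.1  2.8] T*10 [-0.09  0.17 -0.07]
rod [ 0.5647 -0.184   0.1258  0.0785  1.237   1.2224] std 0.0024 ztop med 0.0519 6927
near resid mm 0.7672843351572802 1204
s 0.1318 offset from ideal (tool y) mm 1.0112710345679337 yaw err deg -0.04
1 dp 0.0080 -0.0018 rot 0.0099 turn left-> -0.78
2 dp 0.0078 0.0002 rot 0.0100 turn left-> -0.843
3 dp 0.0078 0.0002 rot 0.0097 turn left-> -0.904
4 dp 0.0078 0.0001 rot 0.0084 turn left-> -0.957
5 dp 0.0079 0.0001 rot 0.0078 turn left-> -1.006
6 dp 0.0079 -0.0000 rot 0.0063 turn left-> -1.046
7 dp 0.0080 -0.0001 rot 0.0048 turn left-> -1.076
8 dp 0.0080 -0.0002 rot 0.0032 turn left-> -1.096
9 dp 0.0080 -0.0002 rot 0.0017 turn left-> -1.107
10 dp 0.0080 -0.0003 rot 0.0006 turn left-> -1.11
11 dp 0.0080 -0.0003 rot -0.0005 turn left-> -1.107
12 dp 0.0080 -0.0003 rot -0.0016 turn left-> -1.097
```

```bash
python3 -m crank '[{"dp":[0.008,-0.0004,0],"delta_rot":[0,0,0.01],"fingers":-1},{"dp":[0.0078,0.0002,0],"delta_rot":[0,0,0.01],"fingers":-1},{"dp":[0.0078,0.0002,0],"delta_rot":[0,0,0.0097],"fingers":-1},{"dp":[0.0078,0.0001,0],"delta_rot":[0,0,0.0084],"fingers":-1},{"dp":[0.0079,0.0001,0],"delta_rot":[0,0,0.0078],"fingers":-1},{"dp":[0.0079,0,0],"delta_rot":[0,0,0.0063],"fingers":-1},{"dp":[0.008,-0.0001,0],"delta_rot":[0,0,0.0048],"fingers":-1}]'
python3 plan.py 12 .004 1
```

```text
t: 9.42
tcp_pos: [0.5927, -0.0413, 0.196]
tool_rot: [0.97, 0.243, -0.0, 0.0]
force: [-0.8, 0.6, -2.9]
finger_gap: 0.615
gripper_force: 44.2
t 9.57 tcp [ 0.5932 -0.0411  0.1961] yaw -1.077 F [-0.1  0.2  2.5] T*10 [ 0.01 -0.   -0.  ]
rod [ 0.5646 -0.184   0.1268  0.0785  1.237   1.231 ] std 0.0023 ztop med 0.0519 7727
near resid mm 0.6194722251017776 1165
s 0.1602 offset from ideal (tool y) mm 1.0559942074353523 yaw err deg 0.04
1 dp 0.0083 -0.0023 rot 0.0032 turn left-> -1.097
2 dp 0.0080 -0.0002 rot 0.0015 turn left-> -1.106
3 dp 0.0080 -0.0003 rot 0.0004 turn left-> -1.109
4 dp 0.0080 -0.0003 rot -0.0006 turn left-> -1.105
5 dp 0.0080 -0.0003 rot -0.0016 turn left-> -1.095
6 dp 0.0080 -0.0003 rot -0.0030 turn left-> -1.076
7 dp 0.0080 -0.0004 rot -0.0046 turn left-> -1.047
8 dp 0.0079 -0.0004 rot -0.0065 turn left-> -1.007
9 dp 0.0079 -0.0003 rot -0.0079 turn left-> -0.957
10 dp 0.0078 -0.0003 rot -0.0090 turn left-> -0.9
11 dp 0.0078 -0.0002 rot -0.0091 turn left-> -0.843
12 dp 0.0078 -0.0003 rot -0.0099 turn left-> -0.781
```

```bash
python3 -m crank '[{"dp":[0.0082,-0.0009,0],"delta_rot":[0,0,0.0032],"fingers":-1},{"dp":[0.008,-0.0002,0],"delta_rot":[0,0,0.0015],"fingers":-1},{"dp":[0.008,-0.0003,0],"delta_rot":[0,0,0.0004],"fingers":-1},{"dp":[0.008,-0.0003,0],"delta_rot":[0,0,-0.0006],"fingers":-1},{"dp":[0.008,-0.0003,0],"delta_rot":[0,0,-0.0016],"fingers":-1},{"dp":[0.008,-0.0003,0],"delta_rot":[0,0,-0.003],"fingers":-1},{"dp":[0.008,-0.0004,0],"delta_rot":[0,0,-0.0046],"fingers":-1}]'
python3 plan.py 12 .004 1
```

```text
t: 10.15
tcp_pos: [0.6176, -0.0267, 0.1961]
tool_rot: [0.966, 0.259, -0.0, 0.0]
force: [-0.5, -0.8, -2.8]
finger_gap: 0.614
gripper_force: 44.1
t 10.3 tcp [ 0.6179 -0.0266  0.1961] yaw -1.049 F [-0.3 -0.2  1.9] T*10 [-0.06  0.23  0.01]
rod [ 0.5646 -0.184   0.1267  0.0785  1.2365  1.236 ] std 0.0024 ztop med 0.052 6896
near resid mm 0.35491725185957174 1230
s 0.1888 offset from ideal (tool y) mm 0.47574300480405535 yaw err deg -0.38
1 dp 0.0079 -0.0014 rot -0.0078 turn left-> -1.0
2 dp 0.0078 -0.0003 rot -0.0081 turn left-> -0.949
3 dp 0.0078 -0.0003 rot -0.0091 turn left-> -0.892
4 dp 0.0078 -0.0002 rot -0.0092 turn left-> -0.834
5 dp 0.0078 -0.0003 rot -0.0100 turn left-> -0.772
6 dp 0.0078 -0.0003 rot -0.0100 turn left-> -0.709
7 dp 0.0078 -0.0003 rot -0.0100 turn left-> -0.646
8 dp 0.0078 -0.0003 rot -0.0100 turn left-> -0.584
9 dp 0.0078 -0.0003 rot -0.0103 turn left-> -0.519
10 dp 0.0078 -0.0002 rot -0.0103 turn left-> -0.455
11 dp 0.0078 -0.0002 rot -0.0097 turn left-> -0.394
12 dp 0.0078 -0.0002 rot -0.0100 turn left-> -0.332
```

```bash
python3 -m crank '[{"dp":[0.0079,-0.0006,0],"delta_rot":[0,0,-0.0075],"fingers":-1},{"dp":[0.0078,-0.0003,0],"delta_rot":[0,0,-0.0081],"fingers":-1},{"dp":[0.0078,-0.0003,0],"delta_rot":[0,0,-0.0091],"fingers":-1},{"dp":[0.0078,-0.0002,0],"delta_rot":[0,0,-0.0092],"fingers":-1},{"dp":[0.0078,-0.0003,0],"delta_rot":[0,0,-0.01],"fingers":-1},{"dp":[0.0078,-0.0003,0],"delta_rot":[0,0,-0.01],"fingers":-1},{"dp":[0.0078,-0.0003,0],"delta_rot":[0,0,-0.01],"fingers":-1}]'
python3 plan.py 12 .004 1
python3 - <<'E'
from h import *
p,_=manip.snapshot('wrist');cv2.imwrite('pics/wrist3.png',p[:,:,::-1])
E
```

```text
t: 10.88
tcp_pos: [0.6375, -0.0089, 0.196]
tool_rot: [0.895, 0.446, -0.0, -0.0]
force: [0.3, -0.2, -2.4]
finger_gap: 0.617
gripper_force: 44.1
t 11.03 tcp [ 0.6377 -0.0085  0.196 ] yaw -0.6494 F [ 0.5 -0.2  2.4] T*10 [0.09 0.01 0.16]
rod [ 0.5646 -0.184   0.1269  0.0785  1.2365  1.2366] std 0.0024 ztop med 0.0519 6300
near resid mm 0.028784775793458305 1245
s 0.216 offset from ideal (tool y) mm -0.05812454243716927 yaw err deg 0.47
1 dp 0.0076 -0.0001 rot -0.0087 turn left-> -0.595
2 dp 0.0078 -0.0003 rot -0.0103 turn left-> -0.53
3 dp 0.0078 -0.0002 rot -0.0103 turn left-> -0.466
4 dp 0.0078 -0.0002 rot -0.0093 turn left-> -0.407
5 dp 0.0078 -0.0003 rot -0.0100 turn left-> -0.345
6 dp 0.0078 -0.0003 rot -0.0100 turn left-> -0.282
7 dp 0.0078 -0.0003 rot -0.0100 turn left-> -0.219
8 dp 0.0078 -0.0003 rot -0.0100 turn left-> -0.157
9 dp 0.0078 -0.0002 rot -0.0098 turn left-> -0.095
10 dp 0.0078 -0.0002 rot -0.0092 turn left-> -0.037
11 dp 0.0079 -0.0000 rot -0.0083 turn left-> 0.015
12 dp 0.0079 0.0000 rot -0.0066 turn left-> 0.056
```

View pics/wrist3.png

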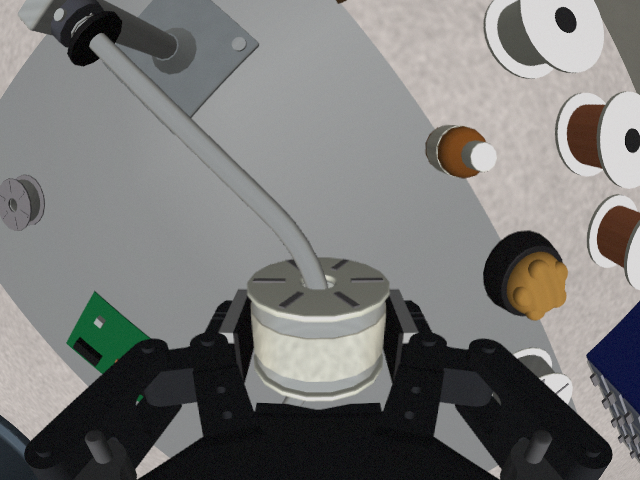

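The rod enters the bore cleanly at (318,282); the black stop washer is at (95,40). I'll carry on round the second bend.

```bash
python3 -m crank '[{"dp":[0.0077,-0.0002,0],"delta_rot":[0,0,-0.009],"fingers":-1},{"dp":[0.0078,-0.0003,0],"delta_rot":[0,0,-0.0102],"fingers":-1},{"dp":[0.0078,-0.0002,0],"delta_rot":[0,0,-0.0102],"fingers":-1},{"dp":[0.0078,-0.0002,0],"delta_rot":[0,0,-0.0095],"fingers":-1},{"dp":[0.0078,-0.0003,0],"delta_rot":[0,0,-0.01],"fingers":-1},{"dp":[0.0078,-0.0003,0],"delta_rot":[0,0,-0.01],"fingers":-1},{"dp":[0.0078,-0.0003,0],"delta_rot":[0,0,-0.01],"fingers":-1}]'
python3 plan.py 14 .004 1
```

```text
t: 11.67
tcp_pos: [0.6487, 0.0155, 0.1961]
tool_rot: [0.779, 0.628, -0.0, -0.0]
force: [-0.8, -0.1, -1.9]
finger_gap: 0.612
gripper_force: 44.1
t 11.82 tcp [0.6487 0.016  0.196 ] yaw -0.2175 F [-0.5  0.1  2.5] T*10 [ 0.15  0.13 -0.54]
rod [ 0.5646 -0.184   0.127   0.0785  1.2365  1.2366] std 0.0023 ztop med 0.0518 4854
near resid mm -0.055969997734426125 1205
s 0.2438 offset from ideal (tool y) mm -0.40010971766494263 yaw err deg 0.21
1 dp 0.0076 0.0006 rot -0.0094 turn left-> -0.159
2 dp 0.0078 -0.0002 rot -0.0095 turn left-> -0.099
3 dp 0.0078 -0.0002 rot -0.0092 turn left-> -0.041
4 dp 0.0078 -0.0001 rot -0.0081 turn left-> 0.011
5 dp 0.0079 0.0000 rot -0.0067 turn left-> 0.053
6 dp 0.0080 0.0001 rot -0.0051 turn left-> 0.085
7 dp 0.0080 0.0002 rot -0.0035 turn left-> 0.107
8 dp 0.0080 0.0002 rot -0.0022 turn left-> 0.121
9 dp 0.0080 0.0002 rot -0.0009 turn left-> 0.126
10 dp 0.0080 0.0001 rot -0.0002 turn left-> 0.127
11 dp 0.0080 0.0000 rot -0.0000 turn left-> 0.127
12 dp 0.0080 0.0000 rot -0.0000 turn left-> 0.127
13 dp 0.0080 -0.0000 rot -0.0000 turn left-> 0.127
14 dp 0.0080 0.0000 rot -0.0000 turn left-> 0.127
```

```bash
python3 -m crank '[{"dp":[0.0077,0.0006,0],"delta_rot":[0,0,-0.0094],"fingers":-1},{"dp":[0.0078,-0.0002,0],"delta_rot":[0,0,-0.0095],"fingers":-1},{"dp":[0.0078,-0.0002,0],"delta_rot":[0,0,-0.0092],"fingers":-1},{"dp":[0.0078,-0.0001,0],"delta_rot":[0,0,-0.0081],"fingers":-1},{"dp":[0.0079,0,0],"delta_rot":[0,0,-0.0067],"fingers":-1},{"dp":[0.008,0.0001,0],"delta_rot":[0,0,-0.0051],"fingers":-1},{"dp":[0.008,0.0002,0],"delta_rot":[0,0,-0.0035],"fingers":-1},{"dp":[0.008,0.0002,0],"delta_rot":[0,0,-0.0022],"fingers":-1},{"dp":[0.008,0.0002,0],"delta_rot":[0,0,-0.0009],"fingers":-1},{"dp":[0.008,0.0001,0],"delta_rot":[0,0,-0.0002],"fingers":-1}]'
python3 plan.py 1 .004 1
python3 - <<'E'
from look import *
c,p,d=snapw();s=manip.sense();Rt=R.from_quat(s['tool_rot'])
cv2.imwrite('pics/wrist4.png',p[:,:,::-1])
v,u=np.mgrid[0:260,230:410].reshape(2,-1);W=wcloud(c,d,u,v);P=Rt.inv().apply(W-s['tcp_pos'])
m=(W[:,2]>.146)&(W[:,2]<.156)&(abs(P[:,1])<.013)&(P[:,0]>.03);Q=P[m];col=p[v,u][m].mean(1)
for x in np.arange(.03,.12,.003):
    b=(Q[:,0]>=x)&(Q[:,0]<x+.003)
    if b.sum():print(round(x,3),b.sum(),Q[b][:,1].min().round(4),Q[b][:,1].max().round(4),W[m][b][:,2].max().round(4),col[b].mean().round())
E
```

```text
t: 12.65
tcp_pos: [0.6492, 0.0551, 0.1961]
tool_rot: [0.66, 0.751, -0.0, -0.0]
force: [-0.3, -0.6, -2.3]
finger_gap: 0.616
gripper_force: 44.1
t 12.8 tcp [0.6491 0.0556 0.1961] yaw 0.129 F [-0.4 -0.5  2.4] T*10 [-0.16 -0.17  0.13]
rod [ 0.5646 -0.184   0.1269  0.0785  1.2364  1.2369] std 0.0023 ztop med 0.052 2137
near resid mm 0.029859775745375974 1208
s 0.2842 offset from ideal (tool y) mm -0.034084740789106616 yaw err deg 0.09
1 dp 0.0081 0.0001 rot 0.0003 turn left-> 0.127
0.03 1 -0.0006 -0.0006 0.146 150.0
0.033 5 -0.0006 0.0018 0.1464 150.0
0.036 2 -0.0009 0.0011 0.1462 152.0
0.042 2 -0.0013 0.0004 0.1463 150.0
0.045 3 -0.0013 0.0011 0.1466 150.0
0.048 2 0.0004 0.0007 0.1463 149.0
0.051 3 -0.0013 0.0014 0.1461 150.0
0.054 2 -0.0006 0.0001 0.1463 149.0
0.06 3 0.0001 0.0014 0.1465 150.0
0.066 1 -0.0003 -0.0003 0.1462 148.0
0.069 1 0.0004 0.0004 0.1461 150.0
0.072 1 -0.0002 -0.0002 0.146 150.0
0.075 274 -0.0108 0.0112 0.1543 24.0
0.078 445 -0.0111 0.0112 0.1551 38.0
0.081 90 -0.0041 0.0049 0.1484 141.0
0.084 125 -0.0034 0.0048 0.1486 142.0
0.087 476 -0.0095 0.0099 0.1542 63.0
0.09 563 -0.0095 0.01 0.1557 96.0
0.093 458 -0.0095 0.0096 0.1545 80.0
0.096 1 0.0007 0.0007 0.1466 140.0
0.099 892 -0.0127 0.0128 0.1557 112.0
0.102 783 -0.0127 0.0129 0.1559 162.0
0.105 774 -0.0125 0.0128 0.1559 162.0
0.108 761 -0.0128 0.013 0.1558 161.0
0.111 567 -0.0125 0.0129 0.1555 161.0
0.114 2 -0.007 0.0007 0.1513 157.0
```

View pics/wrist4.png

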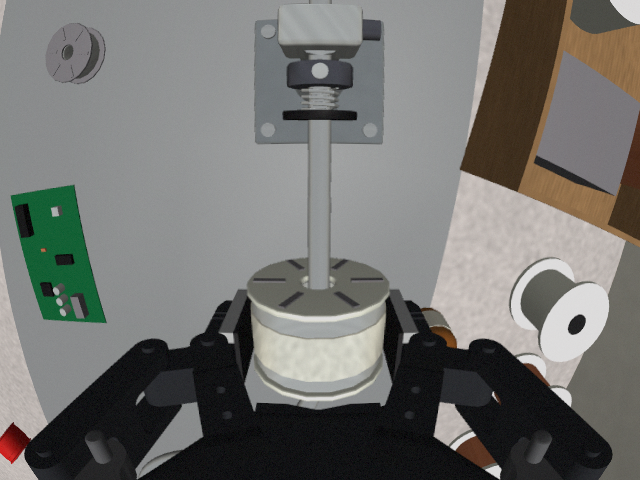

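The reel is on the final straight. The washer face is at row 117, about 57 mm ahead of the reel face, and the clear path is straight.

```bash
python3 -m crank '[{"dp":[0.008,0,0],"delta_rot":[0,0,0],"fingers":-1},{"dp":[0.01,0,0],"delta_rot":[0,0,0],"fingers":-1},{"dp":[0.01,0,0],"delta_rot":[0,0,0],"fingers":-1},{"dp":[0.01,0,0],"delta_rot":[0,0,0],"fingers":-1},{"dp":[0.01,0,0],"delta_rot":[0,0,0],"fingers":-1},{"dp":[0.01,0,0],"delta_rot":[0,0,0],"fingers":-1},{"dp":[0.01,0,0],"delta_rot":[0,0,0],"fingers":-1},{"dp":[0.01,0,0],"delta_rot":[0,0,0],"fingers":-1},{"dp":[0.01,0,0],"delta_rot":[0,0,0],"fingers":-1},{"dp":[0.01,0,0],"delta_rot":[0,0,0],"fingers":-1},{"dp":[0.002,0,0],"delta_rot":[0,0,0],"fingers":-1},{"dp":[0,0,0],"delta_rot":[0,0,0],"fingers":-1}]'
cat > gap.py <<'E'
from look import *
F=[]
for i in range(3):
    c,p,d=snapw();s=manip.sense();Rt=R.from_quat(s['tool_rot']);F.append(Rt.inv().apply(s['force']))
v,u=np.mgrid[0:300,230:410].reshape(2,-1);W=wcloud(c,d,u,v);P=Rt.inv().apply(W-s['tcp_pos'])
b=p[v,u].mean(1)<60;m=b&(W[:,2]>.147)&(W[:,2]<.156)&(abs(P[:,1])<.012)&(P[:,0]>.015)&(P[:,0]<.09);Q=P[m]
rx=Q[:,0].min()if m.any() else 0
k=(P[:,0]>.012)&(P[:,0]<.02)&(abs(P[:,1])<.024)&(abs(P[:,2]-.05)<.02);
g=(abs(P[:,2]-.051)<.004)&(abs(P[:,1])<.006)&(P[:,0]>.021);
print('t',s['t'],'tcp',s['tcp_pos'].round(4),'F tool',np.mean(F,0).round(2),'washer x',np.percentile(Q[:,0],[1,5,20]).round(4) if m.any() else None,'rod y',np.percentile(P[g][:,1],[3,97]).mean().round(4) if g.any() else None)
cv2.imwrite('pics/gap.png',p[:,:,::-1])
E
python3 gap.py
```

```text
t: 13.85
tcp_pos: [0.6428, 0.105, 0.1961]
tool_rot: [0.66, 0.751, -0.0, -0.0]
force: [0.6, 1.2, -3.0]
finger_gap: 0.612
gripper_force: 44.1
t 14.0 tcp [0.6429 0.1043 0.1961] F tool [ 0.52 -0.15  2.59] washer x [0.0184 0.0188 0.0282] rod y 0.0
```

```bash
python3 -m crank '[{"dp":[0.0012,0,0],"delta_rot":[0,0,0],"fingers":-1},{"dp":[0.0012,0,0],"delta_rot":[0,0,0],"fingers":-1},{"dp":[0.0012,0,0],"delta_rot":[0,0,0],"fingers":-1},{"dp":[0.0012,0,0],"delta_rot":[0,0,0],"fingers":-1},{"dp":[0.0012,0,0],"delta_rot":[0,0,0],"fingers":-1},{"dp":[0.0012,0,0],"delta_rot":[0,0,0],"fingers":-1},{"dp":[0.0012,0,0],"delta_rot":[0,0,0],"fingers":-1},{"dp":[0.0012,0,0],"delta_rot":[0,0,0],"fingers":-1},{"dp":[0.0012,0,0],"delta_rot":[0,0,0],"fingers":-1},{"dp":[0.0012,0,0],"delta_rot":[0,0,0],"fingers":-1}]'; python3 gap.py
python3 -m crank '[{"dp":[0.001,0,0],"delta_rot":[0,0,0],"fingers":-1},{"dp":[0.001,0,0],"delta_rot":[0,0,0],"fingers":-1},{"dp":[0.001,0,0],"delta_rot":[0,0,0],"fingers":-1},{"dp":[0.001,0,0],"delta_rot":[0,0,0],"fingers":-1}]'; python3 gap.py
```

```text
t: 14.83
tcp_pos: [0.6421, 0.1106, 0.1961]
tool_rot: [0.66, 0.751, -0.0, -0.0]
force: [-0.1, -0.2, -3.0]
finger_gap: 0.613
gripper_force: 44.1
t 14.9833 tcp [0.6421 0.1105 0.1961] F tool [-0.15  0.06  2.02] washer x [0.0183 0.0188 0.0219] rod y 0.0
t: 15.32
tcp_pos: [0.6418, 0.1125, 0.1961]
tool_rot: [0.66, 0.751, 0.0, 0.0]
force: [0.7, -0.1, -2.3]
finger_gap: 0.612
gripper_force: 44.1
t 15.4667 tcp [0.6418 0.1125 0.1961] F tool [-0.07  0.11  3.19] washer x [0.0183 0.0186 0.0199] rod y 0.0
```

```bash
python3 -m crank '[{"dp":[0.001,0,0],"delta_rot":[0,0,0],"fingers":-1},{"dp":[0.001,0,0],"delta_rot":[0,0,0],"fingers":-1},{"dp":[0.001,0,0],"delta_rot":[0,0,0],"fingers":-1},{"dp":[0,0,0],"delta_rot":[0,0,0],"fingers":-1}]'; python3 gap.py
python3 -m crank '[{"dp":[0.001,0,0],"delta_rot":[0,0,0],"fingers":-1},{"dp":[0.001,0,0],"delta_rot":[0,0,0],"fingers":-1},{"dp":[0,0,0],"delta_rot":[0,0,0],"fingers":-1}]'; python3 gap.py; python3 gap.py
```

```text
t: 15.8
tcp_pos: [0.6417, 0.1138, 0.1961]
tool_rot: [0.66, 0.751, -0.0, 0.0]
force: [-0.8, -0.8, -2.5]
finger_gap: 0.612
gripper_force: 44.1
t 15.95 tcp [0.6417 0.1138 0.1961] F tool [-0.73 -0.22  2.53] washer x [0.0181 0.0184 0.0191] rod y -0.0
t: 16.2
tcp_pos: [0.6416, 0.1147, 0.1961]
tool_rot: [0.66, 0.751, -0.0, 0.0]
force: [-0.1, -3.0, -4.1]
finger_gap: 0.612
gripper_force: 44.1
t 16.35 tcp [0.6416 0.1148 0.1961] F tool [-2.78  0.25  2.46] washer x [0.0181 0.0183 0.0191] rod y 0.0
t 16.5 tcp [0.6415 0.1149 0.1961] F tool [-2.22 -0.81  2.6 ] washer x [0.0181 0.0184 0.0191] rod y 0.0001
```

View pics/gap.png

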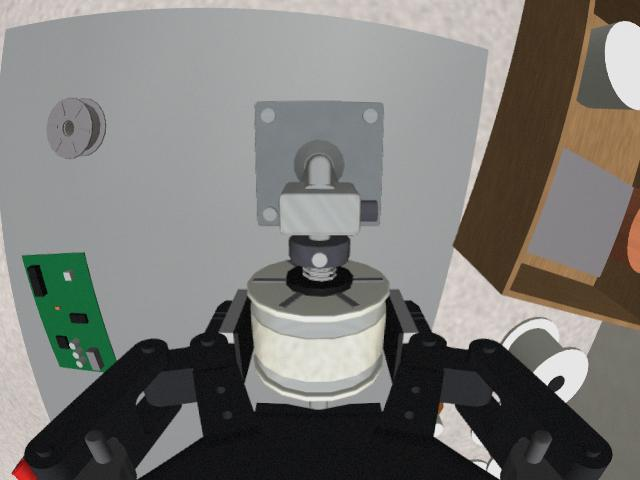

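The reel face bears on the washer at (320,278), compressed about 2 mm at roughly 2.5 N. Now I'll lower the reel to rest on the rod and ease back the excess compression.

```bash
python3 -m crank '[{"dp":[0,0,0.001],"delta_rot":[0,0,0],"fingers":-1},{"dp":[-0.001,0,0.001],"delta_rot":[0,0,0],"fingers":-1},{"dp":[0,0,0.001],"delta_rot":[0,0,0],"fingers":-1},{"dp":[-0.001,0,0],"delta_rot":[0,0,0],"fingers":-1},{"dp":[0,0,0],"delta_rot":[0,0,0],"fingers":-1},{"dp":[0,0,0],"delta_rot":[0,0,0],"fingers":-1}]'; python3 gap.py; python3 -m crank '[{"dp":[0,0,0.0006],"delta_rot":[0,0,0],"fingers":-1},{"dp":[0,0,0],"delta_rot":[0,0,0],"fingers":-1}]'; python3 gap.py
```

```text
t: 17.0
tcp_pos: [0.6417, 0.114, 0.1946]
tool_rot: [0.66, 0.751, 0.0, -0.0]
force: [0.6, -0.8, -2.7]
finger_gap: 0.616
gripper_force: 44.2
t 17.15 tcp [0.6417 0.114  0.1946] F tool [-1.12  0.29  2.19] washer x [0.0182 0.0185 0.0192] rod y -0.0
t: 17.32
tcp_pos: [0.6417, 0.114, 0.1944]
tool_rot: [0.66, 0.751, 0.0, 0.0]
force: [0.9, -1.1, -1.5]
finger_gap: 0.615
gripper_force: 44.3
t 17.4667 tcp [0.6417 0.114  0.1944] F tool [-0.5  -0.16  1.56] washer x [0.0182 0.0185 0.0192] rod y 0.0
```

```bash
python3 -m crank '[{"dp":[0,0,0.0006],"delta_rot":[0,0,0],"fingers":-1},{"dp":[0,0,0],"delta_rot":[0,0,0],"fingers":-1},{"dp":[0,0,0],"delta_rot":[0,0,0],"fingers":-1}]'; python3 gap.py;  python3 gap.py
```

```text
t: 17.72
tcp_pos: [0.6417, 0.114, 0.1944]
tool_rot: [0.66, 0.751, 0.0, 0.0]
force: [-0.1, -1.7, -0.1]
finger_gap: 0.613
gripper_force: 44.5
t 17.8667 tcp [0.6417 0.114  0.1943] F tool [-0.53 -0.5  -1.48] washer x [0.0182 0.0185 0.0192] rod y 0.0
t 18.0167 tcp [0.6417 0.114  0.1944] F tool [-0.1  -1.1  -1.76] washer x [0.0182 0.0185 0.0192] rod y 0.0
```

```bash
python3 -m crank '[{"dp":[0,0,-0.0005],"delta_rot":[0,0,0],"fingers":-1},{"dp":[0,0,0],"delta_rot":[0,0,0],"fingers":-1},{"dp":[0,0,0],"delta_rot":[0,0,0],"fingers":-1},{"dp":[0,0,0],"delta_rot":[0,0,0],"fingers":-1}]' 20; python3 gap.py; python3 -m crank '[{"dp":[0,0,0],"delta_rot":[0,0,0],"fingers":0.3},{"dp":[0,0,0],"delta_rot":[0,0,0],"fingers":0.4},{"dp":[0,0,0],"delta_rot":[0,0,0],"fingers":0.5},{"dp":[0,0,0],"delta_rot":[0,0,0],"fingers":0.6},{"dp":[0,0,0],"delta_rot":[0,0,0],"fingers":0.8},{"dp":[0,0,0],"delta_rot":[0,0,0],"fingers":1},{"dp":[0,0,0],"delta_rot":[0,0,0],"fingers":1},{"dp":[0,0,0],"delta_rot":[0,0,0],"fingers":1}]'; python3 gap.py
```

```text
t: 18.35
tcp_pos: [0.6417, 0.114, 0.1943]
tool_rot: [0.66, 0.751, 0.0, 0.0]
force: [-0.1, -1.0, 2.4]
finger_gap: 0.615
gripper_force: 44.6
t 18.5 tcp [0.6417 0.114  0.1943] F tool [-0.23 -0.24 -1.48] washer x [0.0182 0.0185 0.0192] rod y -0.0
t: 19.17
tcp_pos: [0.6416, 0.1139, 0.1943]
tool_rot: [0.66, 0.751, -0.0, 0.0]
force: [-0.3, -0.0, 0.3]
finger_gap: 1.0
gripper_force: 0.0
t 19.3167 tcp [0.6416 0.1139 0.1943] F tool [0.02 0.04 0.37] washer x [0.0182 0.0185 0.0191] rod y 0.0001
```

View pics/gap.png

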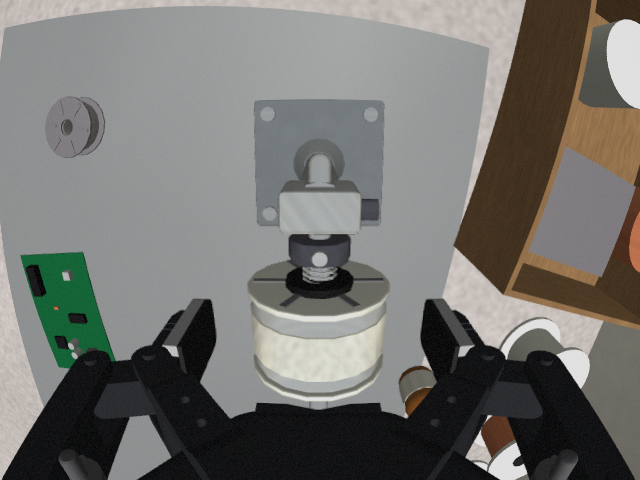

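The fingers are open and clear, and the reel hangs at (318,330) with its face on the washer at (320,279). I'll retreat straight up.

```bash
python3 -m crank '[{"dp":[0,0,-0.01],"delta_rot":[0,0,0],"fingers":1},{"dp":[0,0,-0.03],"delta_rot":[0,0,0],"fingers":1},{"dp":[0,0,-0.04],"delta_rot":[0,0,0],"fingers":1},{"dp":[0,0,-0.05],"delta_rot":[0,0,0],"fingers":1},{"dp":[0,0,-0.05],"delta_rot":[0,0,0],"fingers":1},{"dp":[0,0,-0.04],"delta_rot":[0,0,0],"fingers":1},{"dp":[0,0,0],"delta_rot":[0,0,0],"fingers":1},{"dp":[0,0,0],"delta_rot":[0,0,0],"fingers":1},{"dp":[0,0,0],"delta_rot":[0,0,0],"fingers":1}]'
python3 - <<'E'
from h import *
a,_=manip.snapshot('side');b,_=manip.snapshot('wrist')
A=cv2.resize(a[110:230,290:400],(412,450),interpolation=cv2.INTER_CUBIC);B=cv2.resize(b[150:400,210:425],(387,450),interpolation=cv2.INTER_CUBIC)
cv2.imwrite('pics/final.png',np.hstack([A,B])[:,:,::-1])
E
```

```text
t: 20.07
tcp_pos: [0.641, 0.1139, 0.3036]
tool_rot: [0.66, 0.751, -0.001, -0.001]
force: [-0.6, 0.1, -0.7]
finger_gap: 0.999
gripper_force: 0.0
```

View pics/final.png

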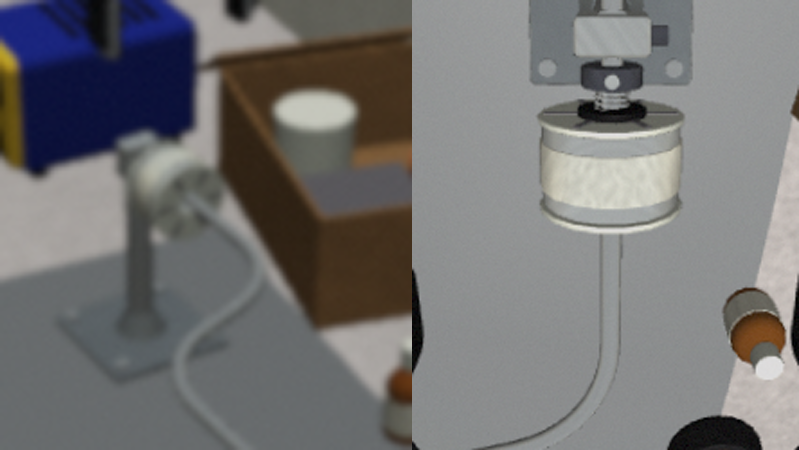

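The reel hangs on the rod, square against the washer (crop 612,108), and the robot is clear of it.

```bash
python3 -c "
from station import manip
print(manip.sign_off())"
```

```text
the job is handed in; nothing more can be done
None
```

The fresh solder reel is threaded round both bends and hangs squarely against the stop washer; contact forces I read stayed under about 6 N, nothing else was touched, and the job is handed in at about 20 s.

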